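Swap the salt shaker and the spice jar on the condiment rack

ROBOT

A 6-joint arm with a two-finger parallel gripper is mounted at the origin on a cart in front of the work surface, level with it; the furniture and walls round the work are solid. World frame = base frame: x ahead of the robot, y to its left, z up, the work surface at z = 0. Lengths are in m, angles in degrees, forces in N, time in s.
With the tool pointing down it reaches from about 0.35 to 0.875 m from the base axis. Payload 4.2 kg.
Tool frame: the origin (TCP) lies midway between the tips of the shut fingers; the grasp point (between the pads) lies 19 mm behind it; z points along the fingers, y is the line along which they close (so a half turn about z gives the same grasp; the last joint's range is limited). The gripper opens to 87 mm and grips with 3 to 60 N. Pads are 19 mm wide; open, the fingers measure 117 mm over their backs; the gripper's body (75 mm by 190 mm) begins 51 mm behind the grasp point.
Start: joints at [-49.183, 22.042, 0.453, 0, -68.411, -14.817], TCP at [0.274, -0.562, 0.223] pointing down, gripper open.
Joint ranges: [-179.83, 179.83], [-69.29, 118.12], [-61.27, 80.66], [-181.25, 117.63], [-171.15, -9.14], [-177.46, 177.46]. Speed limits (degrees/s): [159.86, 159.86, 180, 180, 180, 180].

INTERFACE

Orientations are given as a 3x3 rotation matrix whose columns are the frame's x, y, z axes.
In Python, from station import r, cams gives the robot as it stands.
- The arm moves only by the tool play_rows, never from a script. Its argument "commands" is text: rows parted by semicolons, each of 6 numbers parted by spaces: the shift along the world's x, y, z normalised to -1 to 1, where 1 is 30 mm, then the turn, a rotation vector about the world's x, y, z normalised to -1 to 1, where 1 is 0.15 rad. A call has 1 to 20 rows; each row shifts and turns the commanded pose from where the row before left it; what a row does not reach is not made up. A row lasts 1/10 s, in which the tool goes at most 50 mm and 8.59 degrees, less where a joint would pass 70% of its speed; a pose out of reach is approached as far as the arm can. A call with a number of a shift or a turn outside -1 to 1 is refused whole. A call with a gripper value outside its range is refused whole. "grip" is the finger opening in mm, from 0 to 87, set as the call begins (left out, the last holds). The fingers move at their own pace and stop on an object; the grip force is fixed at half the most. Time passes only in rows, so rows that do not move let the fingers close. It gives the time, the measured TCP pose, the force, the opening and the grip force at its end, in the units of the state.
- r.sense(): the state, without advancing time (a new reading comes with each control period).
- cams.capture(name): name is "scene" or "top"; returns (picture, depth): 420x560x3 uint8, blue, green, red; 420x560 float32, m along the optical axis (not along the pixel's ray), 0 where there is no reading.
- cams.camera_info(name): a dict with "mtx" (3x3 intrinsics, pixels), "k1" (the pictures are not rectified: a ray, as slopes to the right and down, at radius r is drawn at 1 + k1 r^2 times it, then the intrinsics apply), "R" (3x3) and "t" (3): a world point X has camera coordinates R X + t. Camera axes: x right, y down, z forward; pixel columns grow to the right and rows downward; lengths in m; the calibration is good to about 2 mm. A picture is of the moment at which its call begins. camera_info takes no time and is no camera call.
- r.finish_job(): hands the job in; it is judged then, once.
The state is a dict: "time_s": time; "joints": joint angles; "joint_velocities": joint speeds; "effort": joint torques, N m; "tcp_pos": TCP position; "ee_rot": TCP orientation; "wrist_force": force on the tool from outside, world axes, zero at the start; "moment": the same for the moment, N m; "gripper_width": opening from 0.0 (shut) to 1.0 (fully open); "gripper_force": force on a finger pad.
Only numpy, scipy, OpenCV 4.12 (cv2) and the standard library are available. Lean on these libraries where they do the work, as an engineer would, in place of code of your own. Each camera call takes 0.05 s, during which the arm holds its last target. There are 200 camera calls.

TASK

On the wooden condiment rack the salt shaker and the spice jar stand in each other's places. Swap them, so that each stands upright, down in the well that the other came from; leave the dropper bottle standing in its own well. You may park one of them on the bare worktop to the right of the rack meanwhile.

Things in the scene. Friction and masses are not known exactly. Their poses are not given: they have to be found in the camera images.
- salt_shaker: glass salt shaker, the shortest of the three on the rack: round, 44 mm across (grip it by the glass, 30 to 60 mm above its foot), 90 mm high, with a narrower grey domed top 34 mm across; 0.1 kg. Loose; stands in one of the rack's wells. Origin: centre of its underside; z up its axis (its foot is uneven: it may lean 2 degrees).
- spice_jar: clear spice jar with a wide flat screw cap (yellow) as wide as the jar: 45 mm across all the way up, 100 mm high; 0.11 kg; best gripped 50 to 75 mm above its foot, so that its cap stays clear of the palm. Loose; stands in another of the rack's wells. Origin: centre of its underside; z up its axis. (The spice jars off the rack are not part of the job.)
- dropper_bottle: slim brown dropper bottle with a pointed black pipette top, 33 mm across, 102 mm high. Loose; stands in the remaining well and is to stay there. Origin: centre of its underside; z up its axis.
- rack: fixed wooden board, 90 (x) by 270 (y) by 16 mm, lying on the worktop (z = 0). Origin: centre of its underside; y along the row, z up. Three round wells 60 mm wide, 8 mm deep, at x = 0, y = -90, 0, +90 mm, floors 8 mm above the origin; one thing in each, any order, up to 3 mm off centre. Worktop at world x 0.38 to 0.53, y -0.09 to -0.17 m, right of it, is bare for parking.
Mind the look-alikes: they are no part of the job. What is shaped like the salt_shaker but purple is not meant.

How it is judged (in metres and radians):
At the end, for the whole second after the job is handed in: Shaker and spice jar have changed wells (each over 50 mm from its start), the dropper bottle is in its own (under 30 mm from its start); all three stand at rest on a well floor, within 15 mm of its centre along the rack's x and y, 3 mm in height, 9.5 degrees of upright (x of salt_shaker in the frame of rack between -0.015 and 0.015 m and z of salt_shaker in the frame of rack between 0.005 and 0.011 m and angle between each of salt_shaker, spice_jar, dropper_bottle's own z axis and vertical below 0.17 rad and linear speed of each of salt_shaker, spice_jar, dropper_bottle below 0.02 m/s and (y of salt_shaker in the frame of rack between -0.105 and -0.075 m or y of salt_shaker in the frame of rack between -0.015 and 0.015 m or y of salt_shaker in the frame of rack between 0.075 and 0.105 m) and x of spice_jar in the frame of rack between -0.015 and 0.015 m and z of spice_jar in the frame of rack between 0.005 and 0.011 m and (y of spice_jar in the frame of rack between -0.105 and -0.075 m or y of spice_jar in the frame of rack between -0.015 and 0.015 m or y of spice_jar in the frame of rack between 0.075 and 0.105 m) and x of dropper_bottle in the frame of rack between -0.015 and 0.015 m and z of dropper_bottle in the frame of rack between 0.005 and 0.011 m and (y of dropper_bottle in the frame of rack between -0.105 and -0.075 m or y of dropper_bottle in the frame of rack between -0.015 and 0.015 m or y of dropper_bottle in the frame of rack between 0.075 and 0.105 m) and distance of each of salt_shaker, spice_jar from where it was at the start of the episode above 0.05 m and distance of dropper_bottle from where it was at the start of the episode below 0.03 m); the robot touches nothing.
It fails at once if the dropper bottle is knocked over or taken out of its well (angle between dropper_bottle's own z axis and vertical above 0.5 rad or distance of dropper_bottle from where it was at the start of the episode above 0.04 m).
It also fails if it takes over 69 s, if anything falls off the work surface, if the arm or the gripper's body presses on something with over 40 N, if the wrist force passes 120 N, or if a joint passes its speed limit or range.

## Working session

There is one attempt and no reset: what is moved stays moved. The work goes in short steps, Python scripts to look and compute and a tool call to move; the robot and the scene stay as the last step left them, time stands still between calls to the robot, and variables do not carry over. Pictures are saved under pics/ and viewed, at most 10 in all, crops included, and the job is handed in when it is done.

Besides the shell and the picture viewer there is one more tool, called after "Call:" in YAML: its name, and indented under it one key for each argument. play_rows: Moves the arm, as the interface text tells. Scaled input: -1 to 1 covers 30 mm each way for a shift and 0.15 rad each way for a turn. Its arguments: {"type":"object","properties":{"commands":{"type":"string"},"grip":{"type":"number"}},"required":["commands"]}

```bash
mkdir -p pics; cat > h.py <<'E'
import numpy as np,cv2
from station import r,cams
def cap(n,f=None):
    im,d=cams.capture(n)
    if f: cv2.imwrite('pics/'+f,im)
    return im,d
def world(n,uv,d=None,z=None):
    c=cams.camera_info(n);M=np.array(c['mtx']);R=np.array(c['R']);t=np.array(c['t'])
    uv=np.array(uv,float).reshape(-1,2)
    p=cv2.undistortPoints(uv.reshape(-1,1,2),M,np.array([c['k1'],0,0,0.])).reshape(-1,2)
    ray=np.c_[p,np.ones(len(p))]@R; o=-R.T@t
    if z is not None: return o+ray*((z-o[2])/ray[:,2])[:,None]
    return o+ray*np.array([d[int(v),int(u)] for u,v in uv])[:,None]
E
python3 - <<'E'
from h import *
a,d=cap('scene'); b,e=cap('top')
cv2.imwrite('pics/a.png',a);cv2.imwrite('pics/b.png',b)
np.savez('a.npz',a=a,d=d,b=b,e=e)
for n in('scene','top'):
    c=cams.camera_info(n);print(n,-np.array(c['R']).T@c['t'],np.round(c['R'],2).tolist())
s=r.sense();print(s['time_s'],s['tcp_pos'],s['ee_rot'])
E
```

```text
scene [0.14155647 0.82296203 0.47245707] [[-0.89, -0.45, 0.0], [-0.22, 0.43, -0.87], [0.39, -0.78, -0.49]]
top [0.35461754 0.17612555 0.87039415] [[0.03, -1.0, 0.04], [-0.99, -0.04, -0.16], [0.16, -0.04, -0.99]]
0.1 [ 0.27376403 -0.56125093  0.22159959] [[-8.98853022e-01 -4.38249188e-01 -9.45604922e-04]
 [-4.38250195e-01  8.98851430e-01  1.69529991e-03]
 [ 1.06994528e-04  1.93823699e-03 -9.99998116e-01]]
```

View pics/a.png

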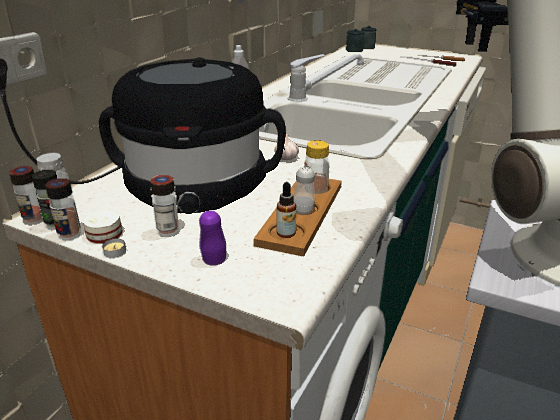

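View pics/b.png

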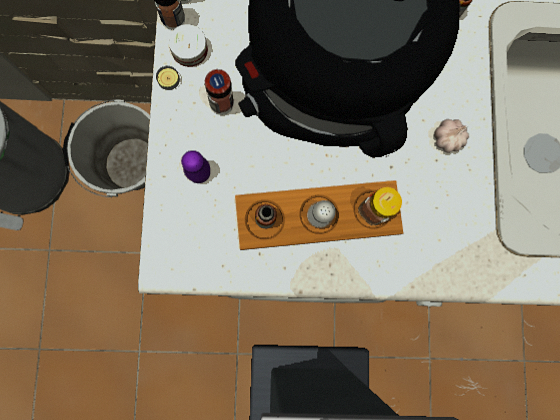

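The dropper is in the left well, the shaker in the middle (cap at 322,211 in the top view) and the jar in the right (cap at 387,201). The rack corners are near (236,195), (397,181), (403,234) and (241,249).

```bash
python3 - <<'E'
from h import *
f=np.load('a.npz');b=f['b'];e=f['e'];a=f['a'];d=f['d']
cv2.imwrite('pics/c.png',cv2.resize(b[165:265,225:415],None,fx=4,fy=4,interpolation=cv2.INTER_CUBIC))
cv2.imwrite('pics/d.png',cv2.resize(a[130:260,245:355],None,fx=4.5,fy=4.5,interpolation=cv2.INTER_CUBIC))
c=world('top',[(236,195),(397,181),(403,234),(241,249)],z=.016)
print(c,c.mean(0),[np.linalg.norm(c[i]-c[i-1]) for i in range(4)])
print('caps',world('top',[(387,201)],z=.108),world('top',[(322,211)],z=.098),world('top',[(266,212)],z=.110))
print('depthpts',world('top',[(387,201),(322,211),(266,212),(245,222),(395,183),(420,220)],e))
v,u=np.mgrid[0:420:2,0:560:2];uv=np.c_[u.ravel(),v.ravel()]
P=world('top',uv,e);ok=np.array([e[y,x]>0 for x,y in uv])
# nearby obstacles
for y0 in np.arange(-.24,.28,.04):
    m=ok&(P[:,1]>y0)&(P[:,1]<y0+.04)&(P[:,2]>.03)&(P[:,0]>.3)
    Q=P[m];m2=Q[:,2]>.12
    print(round(y0,2),'minx z>.03',Q[:,0].min() if len(Q) else None,'minx z>.12',Q[m2,0].min() if m2.any() else None)
E
```

```text
[[ 0.49813963  0.21250704  0.016     ]
 [ 0.53160539 -0.05480056  0.016     ]
 [ 0.44308241 -0.06409298  0.016     ]
 [ 0.40996378  0.20074781  0.016     ]] [0.4706978  0.07359033 0.016     ] [np.float64(0.08895650093838724), np.float64(0.26939433824123804), np.float64(0.08900936739540422), np.float64(0.26690352256312155)]
caps [[ 0.48178435 -0.01475929  0.108     ]] [[0.46487184 0.08040497 0.098     ]] [[0.45881427 0.16384723 0.11      ]]
depthpts [[ 4.81682463e-01 -1.46063495e-02  1.08610836e-01]
 [ 4.65071976e-01  8.02312165e-02  9.65979345e-02]
 [ 4.58968167e-01  1.63829100e-01  1.08876907e-01]
 [ 4.54084504e-01  1.96018567e-01  1.57565096e-02]
 [ 5.27806674e-01 -5.10538154e-02  1.73135496e-02]
 [ 4.69357624e-01 -9.77150420e-02  9.16933873e-05]]
-0.24 minx z>.03 None minx z>.12 None
-0.2 minx z>.03 0.5954702693951959 minx z>.12 None
-0.16 minx z>.03 0.5875347630992934 minx z>.12 None
-0.12 minx z>.03 0.6107010461996738 minx z>.12 0.6744569030890166
-0.08 minx z>.03 0.6201397866471678 minx z>.12 0.6201397866471678
-0.04 minx z>.03 0.4556060751425257 minx z>.12 0.5525622922853876
0.0 minx z>.03 0.4669265316079884 minx z>.12 0.556565026340736
0.04 minx z>.03 0.44813729611905945 minx z>.12 0.5858155760409736
0.08 minx z>.03 0.44861872212858955 minx z>.12 0.5892224194830178
0.12 minx z>.03 0.446515480765329 minx z>.12 0.6033190887604432
0.16 minx z>.03 0.44570191704254025 minx z>.12 0.6198997307396455
0.2 minx z>.03 0.627178852441334 minx z>.12 0.6343390834911489
0.24 minx z>.03 0.5172813916534295 minx z>.12 None
```

View pics/c.png

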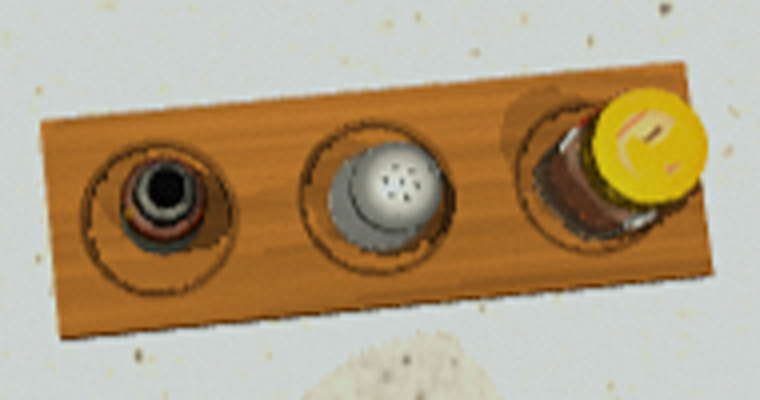

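View pics/d.png

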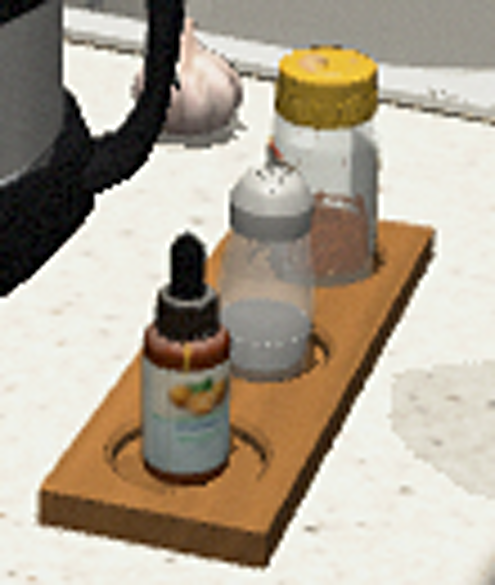

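```bash
python3 - <<'E'
from h import *
f=np.load('a.npz');e=f['e'];d=f['d']
S=lambda L:[(225+(x+.5)/4-.5,165+(y+.5)/4-.5) for x,y in L]
c=world('top',S([(41,121),(686,62),(713,273),(62,339)]),z=.016)
yax=(c[0]+c[3]-c[1]-c[2])[:2];yax/=np.linalg.norm(yax);o=c.mean(0)[:2]
print('centre',o,'yaw',np.degrees(np.arctan2(-yax[0],yax[1])))
for k in(.09,0,-.09):print('well',k,o+k*yax)
print('wells seen',world('top',S([(160,219),(377,198),(590,178)]),z=.016))
print('caps',world('top',S([(651,147)]),z=.108),world('top',S([(400,185)]),z=.097),world('top',S([(166,190)]),z=.110))
P=world('top',np.argwhere(e>0)[:,::-1],e)
for n,lo,hi in(('cap',.1,.115),):
    m=(abs(P[:,0]-.48)<.035)&(abs(P[:,1]+.015)<.035)&(P[:,2]>lo)&(P[:,2]<hi);q=P[m];print('cap mid',(q.max(0)+q.min(0))/2,q.max(0)-q.min(0))
m=(abs(P[:,0]-.465)<.03)&(abs(P[:,1]-.078)<.035)&(P[:,2]>.085);q=P[m];print('salt top',(q.max(0)+q.min(0))/2,q.max(0)-q.min(0))
Q=world('scene',np.argwhere(d>0)[:,::-1],d)
A=np.r_[P,Q];A=A[(A[:,0]>.2)&(A[:,2]>.08)&(A[:,1]<-.05)&(A[:,1]>-.5)]
for y in np.arange(-.5,-.05,.05):
    q=A[(A[:,1]>y)&(A[:,1]<y+.05)];
    if len(q): i=q[:,0].argmin();print(round(y,2),q[i],q[:,2].max())
E
```

```text
centre [0.47139235 0.07481353] yaw 7.5117839460057
well 0.09 [0.45962664 0.16404115]
well 0 [0.47139235 0.07481353]
well -0.09 [ 0.48315806 -0.01441409]
wells seen [[ 0.45946024  0.16417796  0.016     ]
 [ 0.4712093   0.07532065  0.016     ]
 [ 0.48262552 -0.01291885  0.016     ]]
caps [[ 0.48124175 -0.015317    0.108     ]] [[0.46534038 0.07635596 0.097     ]] [[0.45863683 0.16365907 0.11      ]]
cap mid [ 0.48158232 -0.01426263  0.10640834] [0.04304554 0.04353456 0.01281536]
salt top [0.4673238  0.07684664 0.09328651] [0.03231364 0.03222157 0.01618054]
-0.5 [ 0.20140505 -0.49822592  0.29707306] 0.33609789960203973
-0.45 [ 0.88342833 -0.44075552  0.11933434] 0.3128742597035522
-0.4 [ 0.95213374 -0.39063525  0.24179693] 0.3178568317706593
-0.35 [ 0.95069795 -0.34158539  0.17840704] 0.3226896270052006
-0.3 [ 0.94960195 -0.28099752  0.3154232 ] 0.32698714871500756
-0.25 [ 0.94880755 -0.2033495   0.30738696] 0.33297853763529317
-0.2 [ 0.94524641 -0.15113534  0.30012158] 0.3378045650873899
-0.15 [ 0.94741249 -0.14654013  0.25401217] 0.3435967162353732
-0.1 [ 0.62752265 -0.05009797  0.15021251] 0.34852792463304444
```

Call:
play_rows:
  commands: ".346 .911 -.04 0 0 -.133;.346 .911 -.04 0 0 -.133;.346 .911 -.04 0 0 -.133;.346 .911 -.04 0 0 -.133;.346 .911 -.04 0 0 -.133;.346 .911 -.04 0 0 -.133;.346 .911 -.04 0 0 -.133;.346 .911 -.04 0 0 -.133;.346 .911 -.04 0 0 -.133;.346 .911 -.04 0 0 -.133;.346 .911 -.04 0 0 -.133;.346 .911 -.04 0 0 -.133;.346 .911 -.04 0 0 -.133;.346 .911 -.04 0 0 -.133;.346 .911 -.04 0 0 -.133;.346 .911 -.04 0 0 -.133;.346 .911 -.04 0 0 -.133;.346 .911 -.04 0 0 -.133;.346 .911 -.04 0 0 -.133;.346 .911 -.04 0 0 -.133"
  grip: 80

```text
time_s: 2.1
tcp_pos: [0.4815, -0.0139, 0.1982]
ee_rot: [[-0.999, -0.054, -0.001], [-0.054, 0.999, -0.0], [0.001, 0.0, -1.0]]
wrist_force: [0.7, 0.2, -0.2]
gripper_width: 0.919
gripper_force: 0.0
```

Call:
play_rows:
  commands: "0 0 0 0 0 0;0 0 0 0 0 0;0 0 0 0 0 0"

```text
time_s: 2.4
tcp_pos: [0.481, -0.0157, 0.1983]
ee_rot: [[-0.999, -0.054, -0.001], [-0.054, 0.999, -0.0], [0.001, -0.0, -1.0]]
wrist_force: [0.9, 0.1, 0.0]
gripper_width: 0.921
gripper_force: 0.0
```

Call:
play_rows:
  commands: "0 .03 -.6 0 0 0;0 0 -.6 0 0 0;0 0 -.6 0 0 0;0 0 -.6 0 0 0;0 0 -.6 0 0 0;0 0 -.6 0 0 0;0 0 -.6 0 0 0;0 0 -.6 0 0 0;0 0 0 0 0 0;0 0 0 0 0 0"

```text
time_s: 3.4
tcp_pos: [0.4816, -0.0149, 0.0549]
ee_rot: [[-0.999, -0.054, -0.0], [-0.054, 0.999, -0.0], [0.0, -0.0, -1.0]]
wrist_force: [0.5, 0.0, -0.3]
gripper_width: 0.921
gripper_force: 0.0
```

Call:
play_rows:
  commands: "0 0 0 0 0 0;0 0 0 0 0 0;0 0 0 0 0 0;0 0 0 0 0 0;0 0 0 0 0 0;0 0 0 0 0 0;0 0 0 0 0 0;0 0 0 0 0 0"
  grip: 30

```text
time_s: 4.2
tcp_pos: [0.4818, -0.0142, 0.0549]
ee_rot: [[-0.998, -0.055, 0.0], [-0.055, 0.998, -0.0], [-0.0, -0.0, -1.0]]
wrist_force: [0.2, -0.5, 4.2]
gripper_width: 0.574
gripper_force: 30.0
```

Call:
play_rows:
  commands: "0 0 0 0 0 0;0 0 0 0 0 0;0 0 0 0 0 0;0 0 0 0 0 0"

```text
time_s: 4.6
tcp_pos: [0.4818, -0.0142, 0.0549]
ee_rot: [[-0.998, -0.055, 0.001], [-0.055, 0.998, 0.0], [-0.001, -0.0, -1.0]]
wrist_force: [-0.4, -1.1, 5.4]
gripper_width: 0.578
gripper_force: 30.0
```

```bash
python3 - <<'E'
from h import *
a,d=cap('scene');b,e=cap('top')
x=cv2.resize(a[100:260,230:350],(450,600),interpolation=cv2.INTER_CUBIC)
cv2.imwrite('pics/e.png',x)
E
```

```text
(no output)
```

View pics/e.png

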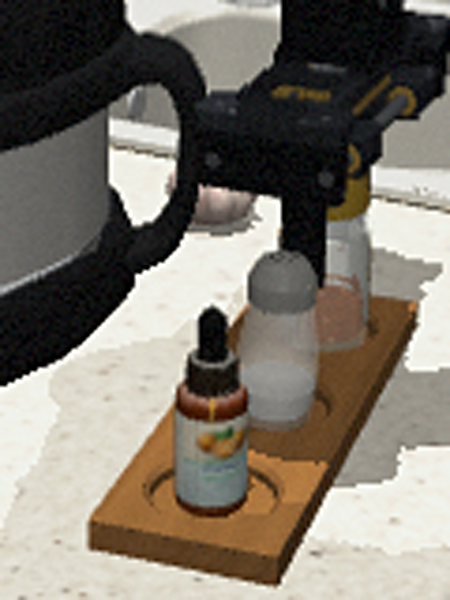

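Call:
play_rows:
  commands: "0 0 .3 0 0 0;0 0 .4 0 0 0;0 0 .5 0 0 0;0 0 .5 0 0 0;0 0 .3 0 0 0;0 0 0 0 0 0;0 0 0 0 0 0"

```text
time_s: 5.4
tcp_pos: [0.4811, -0.0142, 0.1141]
ee_rot: [[-0.999, -0.054, -0.001], [-0.054, 0.999, 0.0], [0.001, 0.0, -1.0]]
wrist_force: [0.3, -0.7, -1.6]
gripper_width: 0.578
gripper_force: 30.0
```

```bash
python3 - <<'E'
from h import *
a,d=cap('scene');b,e=cap('top')
x=cv2.resize(a[80:240,230:350],(450,600),interpolation=cv2.INTER_CUBIC)
cv2.imwrite('pics/f.png',x)
E
```

```text
(no output)
```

View pics/f.png

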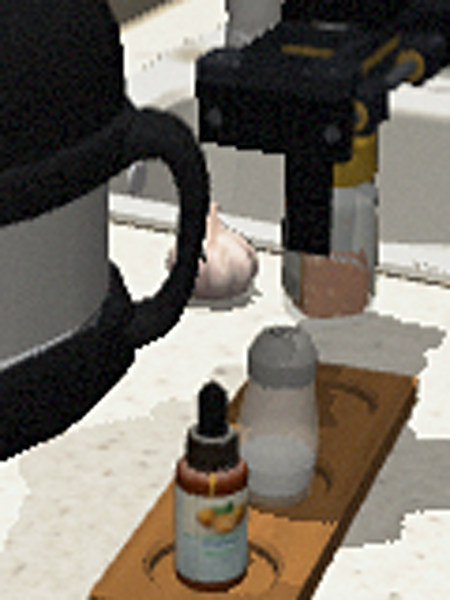

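The jar is lifted and upright. Next I'll park it at about (0.46, -0.135).

Call:
play_rows:
  commands: "-.09 -.5 0 0 0 0;-.09 -.5 0 0 0 0;-.09 -.5 0 0 0 0;-.09 -.5 0 0 0 0;-.09 -.5 0 0 0 0;-.09 -.5 0 0 0 0;-.09 -.5 0 0 0 0;-.09 -.5 0 0 0 0;0 0 -.5 0 0 0;0 0 -.5 0 0 0;0 0 -.5 0 0 0;0 0 -.4 0 0 0;0 0 -.1 0 0 0;0 0 -.1 0 0 0;0 0 0 0 0 0;0 0 0 0 0 0"

```text
time_s: 7.1
tcp_pos: [0.4603, -0.1343, 0.052]
ee_rot: [[-0.998, -0.055, 0.001], [-0.055, 0.998, -0.0], [-0.001, -0.0, -1.0]]
wrist_force: [-0.1, 0.8, -1.4]
gripper_width: 0.581
gripper_force: 30.0
```

Call:
play_rows:
  commands: "0 0 -.1 0 0 0;0 0 -.05 0 0 0;0 0 0 0 0 0;0 0 0 0 0 0"

```text
time_s: 7.5
tcp_pos: [0.46, -0.1342, 0.0471]
ee_rot: [[-0.998, -0.055, 0.0], [-0.055, 0.998, -0.0], [-0.0, -0.0, -1.0]]
wrist_force: [0.7, 1.0, -1.9]
gripper_width: 0.578
gripper_force: 30.0
```

Call:
play_rows:
  commands: "0 0 -.04 0 0 0;0 0 0 0 0 0;0 0 0 0 0 0"

```text
time_s: 7.8
tcp_pos: [0.4603, -0.1343, 0.0469]
ee_rot: [[-0.998, -0.055, 0.001], [-0.055, 0.998, -0.0], [-0.001, -0.0, -1.0]]
wrist_force: [-2.3, 1.1, 5.9]
gripper_width: 0.575
gripper_force: 30.0
```

Call:
play_rows:
  commands: "0 0 0 0 0 0;0 0 0 0 0 0;0 0 0 0 0 0;0 0 0 0 0 0"
  grip: 80

```text
time_s: 8.2
tcp_pos: [0.46, -0.1342, 0.0457]
ee_rot: [[-0.998, -0.055, -0.0], [-0.055, 0.998, -0.0], [0.0, 0.0, -1.0]]
wrist_force: [-0.5, 0.0, 0.7]
gripper_width: 0.851
gripper_force: 0.0
```

Call:
play_rows:
  commands: "0 0 .3 0 0 0;0 0 .8 0 0 0;0 0 .8 0 0 0;0 0 .8 0 0 0;0 0 .8 0 0 0;0 0 .3 0 0 0;0 0 0 0 0 0"

```text
time_s: 8.9
tcp_pos: [0.4607, -0.1342, 0.1612]
ee_rot: [[-0.998, -0.055, 0.003], [-0.055, 0.999, 0.0], [-0.003, -0.0, -1.0]]
wrist_force: [0.2, -0.7, 0.1]
gripper_width: 0.919
gripper_force: 0.0
```

```bash
python3 - <<'E'
from h import *
a,d=cap('scene');b,e=cap('top')
x=cv2.resize(b[150:270,225:455],(800,417),interpolation=cv2.INTER_CUBIC)
cv2.imwrite('pics/g.png',x)
P=world('top',np.argwhere(e>0)[:,::-1],e)
m=(abs(P[:,0]-.465)<.03)&(abs(P[:,1]-.078)<.035)&(P[:,2]>.085)&(P[:,2]<.12);q=P[m];print('salt top',(q.max(0)+q.min(0))/2,q.max(0)-q.min(0))
P=world('scene',np.argwhere(d>0)[:,::-1],d)
m=(abs(P[:,0]-.46)<.04)&(abs(P[:,1]+.134)<.035)&(P[:,2]>.02)&(P[:,2]<.12);q=P[m];print('jar',len(q),q.min(0),q.max(0))
for lo,hi in((.015,.03),(.03,.045),(.06,.075)):
  m=(abs(P[:,0]-.467)<.04)&(abs(P[:,1]-.077)<.035)&(P[:,2]>lo)&(P[:,2]<hi);q=P[m];print('salt',lo,len(q),q.min(0),q.max(0))
E
```

```text
salt top [0.46736328 0.0760291  0.09261913] [0.03244815 0.03370039 0.01470834]
jar 898 [ 0.43155309 -0.15309617  0.02009897] [ 0.48325012 -0.10476812  0.10374252]
salt 0.015 306 [0.42702372 0.04221073 0.01509878] [0.50658418 0.11158596 0.02992802]
salt 0.03 150 [0.44437559 0.07429865 0.03008126] [0.48200086 0.10101404 0.04486488]
salt 0.06 147 [0.44774836 0.07294633 0.06001682] [0.481406   0.0963756  0.07499565]
```

View pics/g.png

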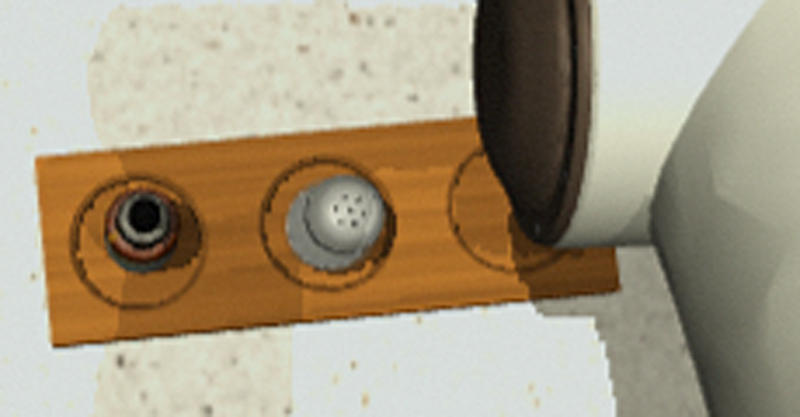

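Call:
play_rows:
  commands: ".022 .7 0 0 0 0;.022 .7 0 0 0 0;.022 .7 0 0 0 0;.022 .7 0 0 0 0;.022 .7 0 0 0 0;.022 .7 0 0 0 0;.022 .7 0 0 0 0;.022 .7 0 0 0 0;.022 .7 0 0 0 0;.022 .7 0 0 0 0;0 0 0 0 0 0;0 0 0 0 0 0;0 0 0 0 0 0"
  grip: 75

```text
time_s: 10.3
tcp_pos: [0.466, 0.0751, 0.159]
ee_rot: [[-0.999, -0.054, -0.002], [-0.054, 0.999, -0.001], [0.002, -0.001, -1.0]]
wrist_force: [-0.7, 0.6, 0.1]
gripper_width: 0.861
gripper_force: 0.0
```

Call:
play_rows:
  commands: "0 0 -.55 0 0 0;0 0 -.55 0 0 0;0 0 -.55 0 0 0;0 0 -.55 0 0 0;0 0 -.55 0 0 0;0 0 -.55 0 0 0;0 0 -.3 0 0 0;0 0 -.25 0 0 0;0 0 0 0 0 0;0 0 0 0 0 0"

```text
time_s: 11.3
tcp_pos: [0.4669, 0.0758, 0.0447]
ee_rot: [[-0.998, -0.055, 0.001], [-0.055, 0.998, 0.0], [-0.001, 0.0, -1.0]]
wrist_force: [-0.3, -0.6, 0.7]
gripper_width: 0.863
gripper_force: 0.0
```

Call:
play_rows:
  commands: "0 0 0 0 0 0;0 0 0 0 0 0;0 0 0 0 0 0;0 0 0 0 0 0;0 0 0 0 0 0;0 0 0 0 0 0;0 0 0 0 0 0;0 0 0 0 0 0"
  grip: 30

```text
time_s: 12.1
tcp_pos: [0.4667, 0.0758, 0.0444]
ee_rot: [[-0.998, -0.055, 0.0], [-0.055, 0.998, 0.0], [-0.0, 0.0, -1.0]]
wrist_force: [-0.4, 1.1, -0.7]
gripper_width: 0.44
gripper_force: 29.7
```

Call:
play_rows:
  commands: "0 0 .2 0 0 0;0 0 .3 0 0 0;0 0 .4 0 0 0;0 0 .4 0 0 0;0 0 .3 0 0 0;0 0 .1 0 0 0;0 0 0 0 0 0;0 0 0 0 0 0"

```text
time_s: 12.9
tcp_pos: [0.4662, 0.0756, 0.0951]
ee_rot: [[-0.999, -0.055, -0.001], [-0.055, 0.999, -0.0], [0.001, -0.0, -1.0]]
wrist_force: [-0.9, -0.4, 0.4]
gripper_width: 0.446
gripper_force: 29.6
```

```bash
python3 - <<'E'
from h import *
a,d=cap('scene')
x=cv2.resize(a[80:240,230:350],(450,600),interpolation=cv2.INTER_CUBIC)
cv2.imwrite('pics/i.png',x)
E
```

```text
(no output)
```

View pics/i.png

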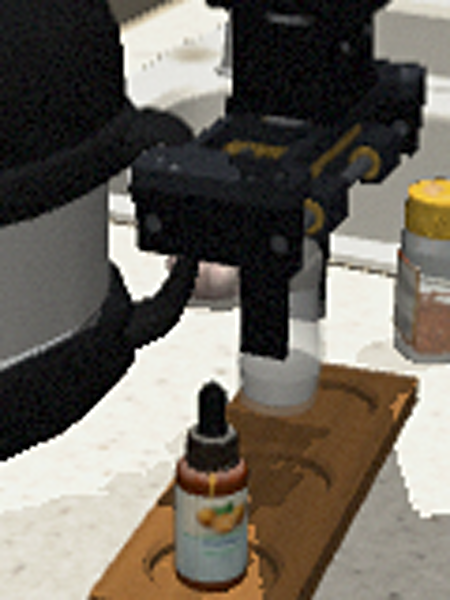

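Call:
play_rows:
  commands: ".09 -.5 0 0 0 0;.09 -.5 0 0 0 0;.09 -.5 0 0 0 0;.09 -.5 0 0 0 0;.09 -.5 0 0 0 0;.09 -.5 0 0 0 0;0 0 0 0 0 0;0 0 -.4 0 0 0;0 0 -.4 0 0 0;0 0 -.4 0 0 0;0 0 -.3 0 0 0;0 0 -.05 0 0 0;0 0 0 0 0 0;0 0 0 0 0 0"

```text
time_s: 14.35
tcp_pos: [0.4832, -0.014, 0.0492]
ee_rot: [[-0.998, -0.055, 0.001], [-0.055, 0.998, 0.0], [-0.001, 0.0, -1.0]]
wrist_force: [-1.0, 0.1, -0.5]
gripper_width: 0.44
gripper_force: 29.6
```

Call:
play_rows:
  commands: "0 0 -.07 0 0 0;0 0 -.05 0 0 0;0 0 0 0 0 0;0 0 0 0 0 0"

```text
time_s: 14.75
tcp_pos: [0.4828, -0.0143, 0.0453]
ee_rot: [[-0.999, -0.055, 0.0], [-0.055, 0.999, 0.0], [-0.0, 0.0, -1.0]]
wrist_force: [0.1, -0.4, -1.2]
gripper_width: 0.438
gripper_force: 29.6
```

Call:
play_rows:
  commands: "0 0 -.04 0 0 0;0 0 0 0 0 0;0 0 0 0 0 0"

```text
time_s: 15.05
tcp_pos: [0.4832, -0.0142, 0.0443]
ee_rot: [[-0.998, -0.055, 0.001], [-0.055, 0.998, 0.0], [-0.001, 0.0, -1.0]]
wrist_force: [0.2, -0.3, 1.9]
gripper_width: 0.438
gripper_force: 29.8
```

Call:
play_rows:
  commands: "0 0 0 0 0 0;0 0 0 0 0 0;0 0 0 0 0 0;0 0 0 0 0 0;0 0 0 0 0 0"
  grip: 78

```text
time_s: 15.55
tcp_pos: [0.4827, -0.0142, 0.044]
ee_rot: [[-0.999, -0.055, -0.0], [-0.055, 0.999, -0.0], [0.0, -0.0, -1.0]]
wrist_force: [-0.4, 0.4, -0.8]
gripper_width: 0.809
gripper_force: 0.0
```

Call:
play_rows:
  commands: "0 0 .3 0 0 0;0 0 .8 0 0 0;0 0 .8 0 0 0;0 0 .8 0 0 0;0 0 .8 0 0 0;0 0 .3 0 0 0;0 0 0 0 0 0"

```text
time_s: 16.25
tcp_pos: [0.4835, -0.014, 0.1595]
ee_rot: [[-0.998, -0.055, 0.003], [-0.055, 0.998, 0.001], [-0.003, 0.001, -1.0]]
wrist_force: [0.9, -0.3, -0.6]
gripper_width: 0.896
gripper_force: 0.0
```

```bash
python3 - <<'E'
from h import *
a,d=cap('scene');b,e=cap('top')
x=cv2.resize(a[100:260,230:370],(525,600),interpolation=cv2.INTER_CUBIC)
cv2.imwrite('pics/j.png',x)
P=world('scene',np.argwhere(d>0)[:,::-1],d)
m=(abs(P[:,0]-.46)<.04)&(abs(P[:,1]+.134)<.035)&(P[:,2]>.03)&(P[:,2]<.12);q=P[m];print('jar',len(q),q.min(0),q.max(0))
m=(abs(P[:,0]-.483)<.04)&(abs(P[:,1]+.014)<.035)&(P[:,2]>.03)&(P[:,2]<.12);q=P[m];print('salt',len(q),q.min(0),q.max(0))
E
```

```text
jar 799 [ 0.43074552 -0.15341604  0.03009559] [ 0.48488635 -0.1049534   0.10361851]
salt 637 [ 0.46052316 -0.0226902   0.03000481] [0.50181676 0.01061316 0.09893139]
```

View pics/j.png

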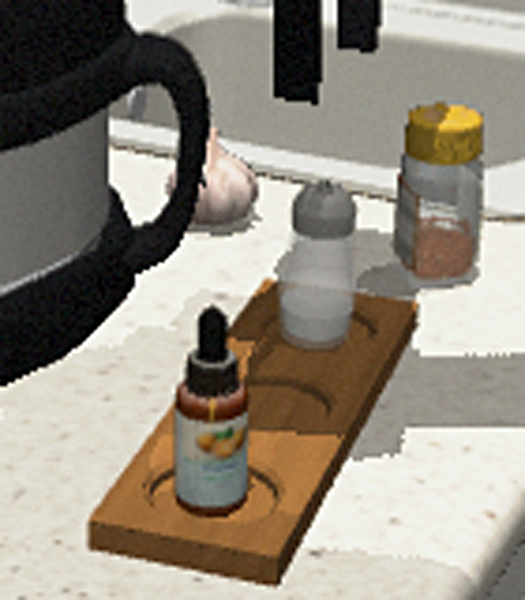

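The shaker stands in the right well. Now the jar.

Call:
play_rows:
  commands: "-.096 -.5 0 0 0 0;-.096 -.5 0 0 0 0;-.096 -.5 0 0 0 0;-.096 -.5 0 0 0 0;-.096 -.5 0 0 0 0;-.096 -.5 0 0 0 0;-.096 -.5 0 0 0 0;-.096 -.5 0 0 0 0;0 0 0 0 0 0;0 0 0 0 0 0;0 0 -.6 0 0 0;0 0 -.6 0 0 0;0 0 -.6 0 0 0;0 0 -.6 0 0 0;0 0 -.6 0 0 0;0 0 -.5 0 0 0;0 0 -.25 0 0 0;0 0 0 0 0 0;0 0 0 0 0 0"

```text
time_s: 18.25
tcp_pos: [0.4602, -0.1341, 0.0458]
ee_rot: [[-0.998, -0.055, 0.0], [-0.055, 0.998, -0.0], [-0.0, -0.0, -1.0]]
wrist_force: [-0.1, 0.1, 0.8]
gripper_width: 0.894
gripper_force: 0.0
```

Call:
play_rows:
  commands: "0 0 0 0 0 0;0 0 0 0 0 0;0 0 0 0 0 0;0 0 0 0 0 0;0 0 0 0 0 0;0 0 0 0 0 0;0 0 0 0 0 0;0 0 0 0 0 0"
  grip: 30

```text
time_s: 19.05
tcp_pos: [0.4599, -0.1343, 0.0458]
ee_rot: [[-0.998, -0.055, 0.0], [-0.055, 0.998, -0.0], [-0.0, -0.0, -1.0]]
wrist_force: [-1.2, -0.1, 3.2]
gripper_width: 0.581
gripper_force: 30.0
```

Call:
play_rows:
  commands: "0 0 .3 0 0 0;0 0 .6 0 0 0;0 0 .7 0 0 0;0 0 .7 0 0 0;0 0 .7 0 0 0;0 0 .7 0 0 0;0 0 .5 0 0 0;0 0 .3 0 0 0;0 0 0 0 0 0;0 0 0 0 0 0"

```text
time_s: 20.05
tcp_pos: [0.4591, -0.1341, 0.1799]
ee_rot: [[-0.999, -0.054, -0.001], [-0.054, 0.999, 0.0], [0.001, 0.001, -1.0]]
wrist_force: [0.4, 0.1, -1.5]
gripper_width: 0.576
gripper_force: 30.0
```

Call:
play_rows:
  commands: ".027 .5 0 0 0 0;.027 .5 0 0 0 0;.027 .5 0 0 0 0;.027 .5 0 0 0 0;.027 .5 0 0 0 0;.027 .5 0 0 0 0;.027 .5 0 0 0 0;.027 .5 0 0 0 0;.027 .5 0 0 0 0;.027 .5 0 0 0 0;.027 .5 0 0 0 0;.027 .5 0 0 0 0;.027 .5 0 0 0 0;.027 .48 0 0 0 0;0 0 0 0 0 0;0 0 0 0 0 0;0 0 0 0 0 0"

```text
time_s: 21.75
tcp_pos: [0.4709, 0.0749, 0.1804]
ee_rot: [[-0.999, -0.054, -0.001], [-0.054, 0.999, -0.0], [0.001, -0.0, -1.0]]
wrist_force: [-1.0, 0.2, -1.5]
gripper_width: 0.579
gripper_force: 30.0
```

```bash
python3 - <<'E'
from h import *
a,d=cap('scene')
x=cv2.resize(a[60:260,220:360],(420,600),interpolation=cv2.INTER_CUBIC)
cv2.imwrite('pics/k.png',x)
E
```

```text
(no output)
```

View pics/k.png

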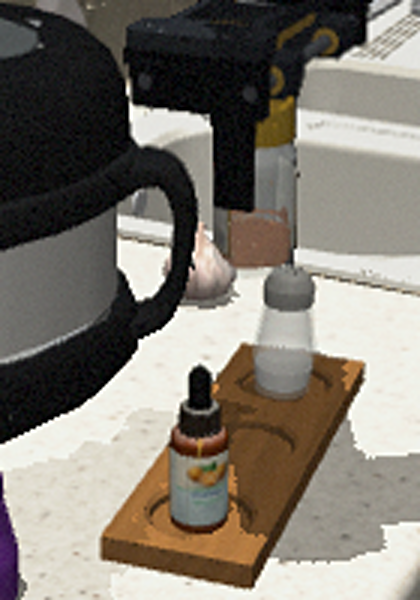

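All three look right: the jar hangs upright over the middle well, the shaker stands in the right well and the dropper is untouched. Lowering now.

Call:
play_rows:
  commands: "0 0 -.5 0 0 0;0 0 -.5 0 0 0;0 0 -.5 0 0 0;0 0 -.5 0 0 0;0 0 -.5 0 0 0;0 0 -.5 0 0 0;0 0 -.5 0 0 0;0 0 -.4 0 0 0;0 0 -.2 0 0 0;0 0 0 0 0 0;0 0 0 0 0 0;0 0 0 0 0 0"

```text
time_s: 23.0
tcp_pos: [0.4716, 0.0753, 0.0582]
ee_rot: [[-0.998, -0.055, 0.001], [-0.055, 0.998, 0.001], [-0.001, 0.001, -1.0]]
wrist_force: [-0.3, 0.3, -1.4]
gripper_width: 0.577
gripper_force: 30.0
```

Call:
play_rows:
  commands: "0 0 -.07 0 0 0;0 0 -.05 0 0 0;0 0 0 0 0 0;0 0 0 0 0 0"

```text
time_s: 23.4
tcp_pos: [0.4711, 0.0752, 0.054]
ee_rot: [[-0.998, -0.055, -0.0], [-0.055, 0.998, -0.0], [0.0, -0.0, -1.0]]
wrist_force: [0.2, -0.0, -1.4]
gripper_width: 0.579
gripper_force: 30.0
```

Call:
play_rows:
  commands: "0 0 -.04 0 0 0;0 0 0 0 0 0;0 0 0 0 0 0"

```text
time_s: 23.7
tcp_pos: [0.4713, 0.0752, 0.0538]
ee_rot: [[-0.998, -0.055, 0.001], [-0.055, 0.998, -0.0], [-0.001, -0.0, -1.0]]
wrist_force: [-2.7, 0.3, 5.9]
gripper_width: 0.582
gripper_force: 30.0
```

Contact, at the expected height. Release and rise.

Call:
play_rows:
  commands: "0 0 0 0 0 0;0 0 0 0 0 0;0 0 0 0 0 0;0 0 0 0 0 0"
  grip: 70

```text
time_s: 24.1
tcp_pos: [0.4711, 0.0752, 0.0526]
ee_rot: [[-0.998, -0.055, -0.0], [-0.055, 0.998, -0.0], [0.0, -0.0, -1.0]]
wrist_force: [-0.8, 0.5, -0.3]
gripper_width: 0.786
gripper_force: 0.0
```

Call:
play_rows:
  commands: "0 0 .3 0 0 0;0 0 .7 0 0 0;0 0 .7 0 0 0;0 0 .7 0 0 0;0 0 .7 0 0 0;0 0 .7 0 0 0;0 0 .5 0 0 0;-.3 -.5 0 0 0 0;-.3 -.8 0 0 0 0;-.3 -.8 0 0 0 0;-.3 -.8 0 0 0 0;-.3 -.8 0 0 0 0;0 -.8 0 0 0 0;0 -.8 0 0 0 0;0 -.8 0 0 0 0;0 -.8 0 0 0 0;0 -.8 0 0 0 0;0 -.5 0 0 0 0;0 0 0 0 0 0;0 0 0 0 0 0"

```text
time_s: 26.1
tcp_pos: [0.425, -0.1711, 0.1812]
ee_rot: [[-0.999, -0.053, -0.001], [-0.053, 0.999, 0.0], [0.001, 0.0, -1.0]]
wrist_force: [-0.4, 0.6, 0.8]
gripper_width: 0.806
gripper_force: 0.0
```

```bash
python3 - <<'E'
from h import *
a,d=cap('scene');b,e=cap('top')
for n,dd in(('top',e),('scene',d)):
  P=world(n,np.argwhere(dd>0)[:,::-1],dd)
  for k,x,y,lo,hi in(('jar',.4713,.075,.095,.12),('salt',.483,-.014,.075,.12),('drop',.4596,.164,.03,.12)):
    m=(abs(P[:,0]-x)<.04)&(abs(P[:,1]-y)<.04)&(P[:,2]>lo)&(P[:,2]<hi);q=P[m]
    if len(q):print(n,k,len(q),((q.min(0)+q.max(0))/2).round(4),q.max(0).round(4))
E
```

```text
top jar 726 [0.4718 0.0765 0.1038] [0.4938 0.0982 0.1125]
top salt 417 [ 0.4838 -0.0142  0.0876] [0.5008 0.0029 0.1001]
top drop 409 [0.4615 0.1638 0.0715] [0.4777 0.1801 0.112 ]
scene jar 365 [0.4692 0.0768 0.1031] [0.4917 0.0999 0.1112]
scene salt 192 [ 0.4805 -0.0098  0.0868] [0.4964 0.0047 0.0986]
scene drop 673 [0.4583 0.17   0.0706] [0.4739 0.1836 0.1112]
```

All three measure centred in their wells at the correct heights, within about 2 mm.

```bash
python3 -c "
from station import r
print(r.finish_job())"
```

```text
the job is handed in; nothing more can be done
None
```

The salt shaker and spice jar have swapped wells, the dropper bottle is still in its own, and the job was handed in at about 26 s; my last camera measurements put all three upright and within about 2 mm of their well centres, but no verdict came back.

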